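# Wind a sample slide table to its index with the removable crank

## Robot

A 7-joint arm with a two-finger parallel gripper is mounted at the origin on a cart in front of the work surface, level with it; the furniture and walls round the work are solid. World frame = base frame: x ahead of the robot, y to its left, z up, the work surface at z = 0. Lengths are in m, angles in rad, forces in N, time in s.
With the tool pointing down it reaches from about 0.425 to 0.875 m from the base axis. Payload 4.7 kg.
Tool frame: the origin (TCP) lies at the very end of the fingers, on their centre line; the grasp point (between the pads) lies 19 mm behind it; x points along the fingers, y is the direction in which the jaws open and shut, and the axes are right-handed (so a half turn about x gives the same grasp; the last joint's range is limited). The gripper opens to 87 mm and grips with 3 to 60 N. Pads are 19 mm wide; open, the fingers measure 117 mm over their backs; the gripper's body (75 mm by 190 mm) begins 51 mm behind the grasp point.
Start: joints at [1.36, 0.321, -0.07, 1.45, 0.023, 1.371, -0.057], TCP at [0.145, -0.634, 0.187] pointing down, gripper open.
Joint ranges: [-2.86, 2.86], [-0.3, 2.09], [-1.38, 1.24], [0.06, 2.45], [-1.56, 4.7], [0.09, 2.05], [-2.69, 2.69]. Speed limits (rad/s): [2.57, 2.57, 3.14, 3.14, 3.14, 3.14, 3.14].

## Interface

Orientations are given as a rotation vector (axis times angle).
In Python, from bench import ctrl gives the robot as it stands.
- The arm moves only by the tool step_arm, never from a script. Its argument "increments" is one flat list of numbers, 6 for each row, row after row: the shift along the tool's x, y, z in cm, then the turn, a rotation vector about the tool's x, y, z in rad. In form: [tx, ty, tz, ax, ay, az, tx, ty, tz, ax, ay, az, ...]. A call has 1 to 12 rows; each row shifts and turns the commanded pose from where the row before left it, along the tool's axes as they then stand; what a row does not reach is not made up. A row lasts 1/8 s, in which the tool goes at most 62.5 mm and 10.7 degrees, less where a joint would pass 70% of its speed; a pose out of reach is approached as far as the arm can. A call with a gripper value outside its range is refused whole. "fingers" is the opening in per cent of the stroke, from 0 (shut) to 100 (fully open), set as the call begins (left out, the last holds). The fingers move at their own pace and stop on an object; "force" is the grip in N (left out, the last holds). Time passes only in rows, so rows that do not move let the fingers close. It gives the time, the measured TCP pose, the force and the opening at its end, in the units of the state.
- ctrl.get_state(): the state, without advancing time (a new reading comes with each control period).
- ctrl.get_image(name): name is "side" or "top" or "wrist"; returns the picture (384x512x3 uint8, red, green, blue); there is no depth.
- ctrl.camera_params(name): a dict with "vertical_fov" (degrees; the focal length in pixels is half the picture's height over the tangent of half this angle, whatever the lens; pixels are square), "cx", "cy" (the principal point, pixels), "k1" (the pictures are not rectified: a ray, as slopes to the right and down, at radius r is drawn at 1 + k1 r^2 times it, then the intrinsics apply), "R" (3x3) and "t" (3): a world point X has camera coordinates R X + t. Camera axes: x right, y down, z forward; pixel columns grow to the right and rows downward; lengths in m; the calibration is good to about 2 mm. A picture is of the moment at which its call begins: read the wrist's pose just before it. camera_params takes no time and is no camera call; for the wrist camera it gives the pose at the moment of the call.
- ctrl.close_job(): hands the job in, once; it reports no verdict.
Trained networks look in the newest picture that a camera, given by its name, has taken for a name from the list of things; names that differ only in an ending like _2 or _b are one class to them, and where a whole thing is asked for, a point or a joint stands for the part that bears it (a point fixed in the world has none). Each returns a list of dicts, best first, with "score" (0 to 1); they miss things now and then, are a little off and sometimes report something else, mostly with a low value. They report only what shows in the picture. A call takes as long as a camera call.
- ctrl.search_frame(camera, name): "xyz" ([x, y, z] in m, in the coordinates of the camera as it stood for that picture, good to about 4 mm: the middle of the surface that is visible of it).
- ctrl.silhouettes(camera, name): "pixels" (384x512 bool, what is visible of it).
- ctrl.spot_point(camera, name): "xyz" ([x, y, z] in m, in the coordinates of the camera as it stood for that picture, good to about 4 mm: a listed point, or the origin of a listed thing).
The state is a dict: "time": time; "joint_positions": joint angles; "qd": joint speeds; "joint_torque": joint torques, N m; "position": TCP position; "tool_rot": TCP orientation; "ft_force": force on the tool from outside, world axes, zero at the start; "torque": the same for the moment, N m; "grip_width": opening from 0.0 (shut) to 1.0 (fully open).
Only numpy, scipy, OpenCV 4.12 (cv2) and the standard library are available. Lean on these libraries where they do the work, as an engineer would, in place of code of your own. Each camera call takes 0.05 s, during which the arm holds its last target.

## Task

Take the loose crank with the red handle, the one with the square socket, and fit it fully home on the upright square shaft end of the slide table. Then wind it clockwise, about one and a half to two and a half turns, until the red pointer on the sliding carriage stands beside the green index block at the edge of the track. Let go and leave the crank on the shaft.

Things in the scene. Friction and masses are not known exactly. Their poses are not given: they have to be found in the camera images.
- crank_grip (a point): Middle of the loose crank's upright red handle, a 20x46 mm sleeve that spins with slight drag on its pin. 45 mm above the flat underside of the 20 mm thick steel crank. x points along the arm to the socket, an 18 mm square through-hole 45 mm from here, sides parallel to x and y, in a 36 mm hub; z up. (A black-handled crank with a small round bore does not fit.)
- shaft_end (a point): Tip of the upright brass shaft end on the slide's grey housing: 14 mm square, sides along x and y, z up, 24 mm tall above a round shoulder, top 8 mm tapered. Crank home: underside on the shoulder, handle middle 21 mm above this tip; any of 4 square positions, up to 20 deg play. Turns at 0.1 N m, stays put. Clockwise from above drives the carriage away, 24 mm a turn; anticlockwise back.
- pointer (a point): Tip of the red pointer, 4 mm wide, on the side of the aluminium carriage that carries a petri dish along the slide table. x is the direction of travel, away from the shaft.
- index_mark (a point): White line across the middle of the top of the green index block (20 mm along the track, 26 mm high), at its side toward the carriage. x is the direction of travel, away from the shaft. The pointer is at the index when it is beside the block: within 10 mm of this line along x. It starts 36 to 60 mm short.

How it is judged:
By the outcome, as a careful person would: the job done as asked, in the order asked, and still so for the second after the job is handed in, with the robot touching nothing.
It also fails if it takes over 72 s, if anything falls off the work surface, if the arm or the gripper's body presses on something with over 40 N, if the wrist force passes 120 N, or if a joint passes its speed limit or range.

## Working session

There is one attempt and no reset: what is moved stays moved. The work goes in short steps, Python scripts to look and compute and a tool call to move; the robot and the scene stay as the last step left them, time stands still between calls to the robot, and variables do not carry over. Pictures are saved under pics/ and viewed, and the job is handed in when it is done.

Besides the shell and the picture viewer there is one more tool, called in YAML: its name, and indented under it one key for each argument. step_arm: Moves the arm, as the interface text tells. Its arguments: {"type":"object","properties":{"increments":{"type":"array","items":{"type":"number"}},"fingers":{"type":"number"},"force":{"type":"number"}},"required":["increments"]}

```bash
mkdir -p pics; ls
cat > h.py <<'E'
from bench import ctrl
import numpy as np, cv2
from scipy.spatial.transform import Rotation as Ro
def cam(n):
    p=ctrl.camera_params(n); return p,np.array(p['R']),np.array(p['t'])
def look(n,fn):
    c=cam(n); im=ctrl.get_image(n); cv2.imwrite('pics/'+fn,cv2.cvtColor(np.array(im),cv2.COLOR_RGB2BGR)); return im,c
def w(c,x): return c[1].T@(np.array(x)-c[2])
def proj(c,X):
    p,R,t=c; q=R@np.array(X)+t; s=q[:2]/q[2]; r2=s@s; f=192/np.tan(np.radians(p['vertical_fov'])/2)
    return s*(1+p['k1']*r2)*f+[p['cx'],p['cy']]
def ray(c,u,v):
    p,R,t=c; f=192/np.tan(np.radians(p['vertical_fov'])/2)
    d=np.array([u-p['cx'],v-p['cy']])/f; s=d.copy()
    for _ in range(20): s=d/(1+p['k1']*(s@s))
    return -R.T@t, R.T@np.array([s[0],s[1],1])
def atz(c,u,v,z):
    o,d=ray(c,u,v); return o+d*(z-o[2])/d[2]
def tri(c1,p1,c2,p2):
    o1,d1=ray(c1,*p1);o2,d2=ray(c2,*p2)
    A=np.stack([d1,-d2],1); k=np.linalg.lstsq(A,o2-o1,rcond=None)[0]
    a,b=o1+k[0]*d1,o2+k[1]*d2; return (a+b)/2,np.linalg.norm(a-b)
def st():
    s=ctrl.get_state(); print(round(s['time'],2),np.round(s['position'],4),np.round(s['tool_rot'],3),'q',np.round(s['joint_positions'],3),'F',np.round(s['ft_force'],1),'M',np.round(s['torque'],2),'g',round(s['grip_width'],3)); return s
def move(X,yaw=None):
    "increments (cm, tool axes) to world X; rotation to tool-down w/ jaw direction yaw"
    s=ctrl.get_state();R=Ro.from_rotvec(s['tool_rot']); d=R.inv().apply(np.array(X)-s['position'])*100
    print('d cm',np.round(d,2))
    if yaw is not None:
        x=np.array([0,0,-1.]);y=np.array([np.cos(yaw),np.sin(yaw),0]);z=np.cross(x,y)
        T=Ro.from_matrix(np.stack([x,y,z],1)); print('rot',np.round((R.inv()*T).as_rotvec(),3))
E
python3 - <<'E'
from h import *
s=st(); print(np.round(Ro.from_rotvec(s['tool_rot']).as_matrix(),2))
for n in ['side','top','wrist']:
    im,c=look(n,n+'0.png'); print(n,np.round(-c[1].T@c[2],3),c[0]['vertical_fov'])
    for k in ['crank_grip','shaft_end','pointer','index_mark']:
        for r in ctrl.spot_point(n,k)[:3]: print(k,round(r['score'],2),np.round(w(c,r['xyz']),4),np.round(proj(c,w(c,r['xyz'])),0))
st()
E
```

```text
pics
0.0 [ 0.1447 -0.6331  0.1858] [ 2.103  0.239 -2.104] q [ 1.36   0.322 -0.07   1.452  0.023  1.371 -0.057] F [ 0.3  1.1 -0.3] M [ 0.02 -0.02  0.04] g 1.0
[[-0.    0.22 -0.97]
 [ 0.   -0.97 -0.22]
 [-1.   -0.    0.  ]]
side [0.27  0.614 0.588] 47.08951461415817
crank_grip 0.58 [ 0.3929 -0.2532  0.0432] [328. 174.]
shaft_end 0.7 [0.5392 0.0277 0.0783] [222. 221.]
pointer 0.94 [0.4784 0.1007 0.0253] [239. 276.]
index_mark 0.62 [0.4625 0.1577 0.0277] [236. 300.]
top [ 0.361 -0.049  1.055] 48.35148407817128
crank_grip 0.84 [ 0.3914 -0.2545  0.042 ] [350. 245.]
shaft_end 0.52 [0.5424 0.0195 0.0831] [235. 175.]
index_mark 0.64 [0.4611 0.1588 0.0239] [178. 211.]
wrist [ 0.228 -0.616  0.385] 62.14382551340384
0.75 [ 0.1449 -0.6337  0.1869] [ 2.102  0.237 -2.102] q [ 1.36   0.321 -0.07   1.45   0.023  1.371 -0.057] F [ 0.  -1.1  0.3] M [ 0.01 -0.05  0.  ] g 1.002
```

```bash
python3 -c "
import cv2
for n in ['side','top']:
    i=cv2.imread(f'pics/{n}0.png'); cv2.imwrite(f'pics/{n}0b.png',cv2.resize(i[100:380,90:460],None,fx=2.1,fy=2.1,interpolation=3))"
```

```text
(no output)
```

View pics/side0b.png

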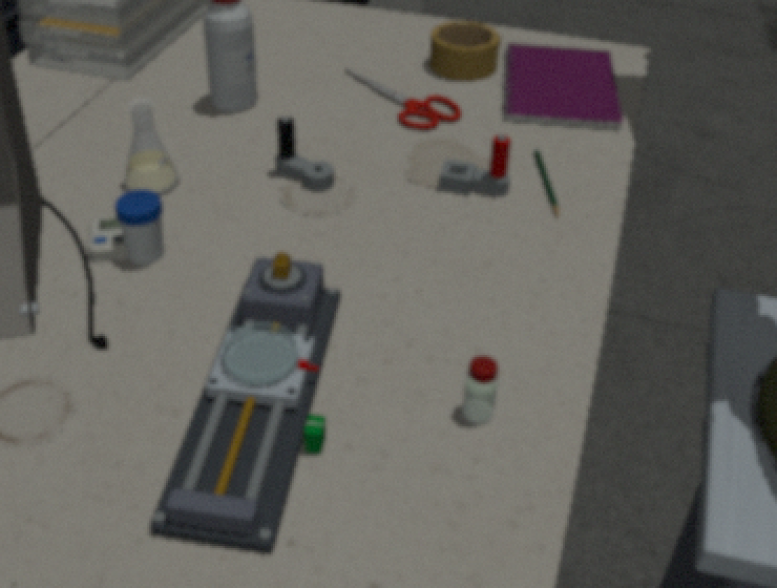

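View pics/top0b.png

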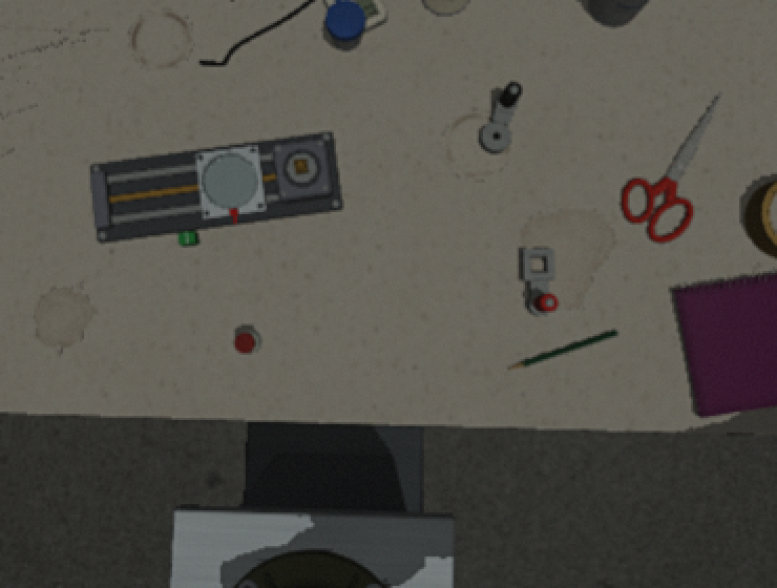

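View pics/top0.png

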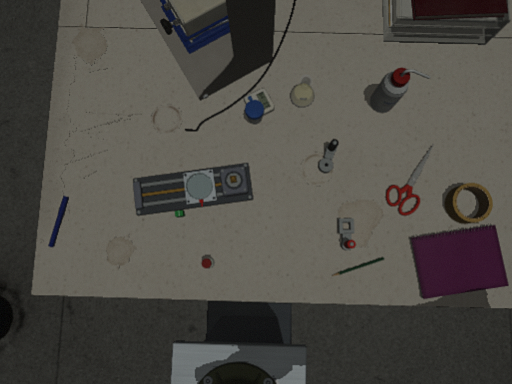

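Run:
```python
from h import *
T=cam('top');S=cam('side')
def f(u,v): return 90+u/2.1,100+v/2.1
so=atz(T,*f(538,264),.02); print('socket',so)
so2=atz(S,*f(459,172),.02); print('socket side',so2)
print('red top',tri(T,f(546,301),S,f(501,138)))
for a,b in [((97,237),(340,207)),((95,166),(331,135))]:
    A,B=atz(T,*f(*a),.01),atz(T,*f(*b),.01); d=A-B; print('slide',A,B,np.degrees(np.arctan2(d[1],d[0])))
print('tower',tri(T,(203,98),S,(106,257)))
for n in ['crank_grip']:
    for y in [0,np.pi]: move([.385,-.255,.20],y)
```

```text
socket [ 0.43714453 -0.25021744  0.02      ]
socket side [ 0.43409246 -0.24207636  0.02      ]
red top (array([ 0.39292555, -0.24966181,  0.06833921]), np.float64(0.0010340740295102196))
slide [0.4552035  0.26324401 0.01      ] [ 0.49839534 -0.01990064  0.01      ] 98.67323066267492
slide [0.53933495 0.27137842 0.01      ] [ 0.58425733 -0.00656731  0.01      ] 99.18091484664494
tower (array([ 0.75804424,  0.11459639, -0.00493801]), np.float64(0.0023673173518508716))
d cm [ -1.31 -31.56 -31.85]
rot [-1.346  0.    -0.   ]
d cm [ -1.31 -31.56 -31.85]
rot [ 1.796 -0.    -0.   ]
```

View pics/side0.png

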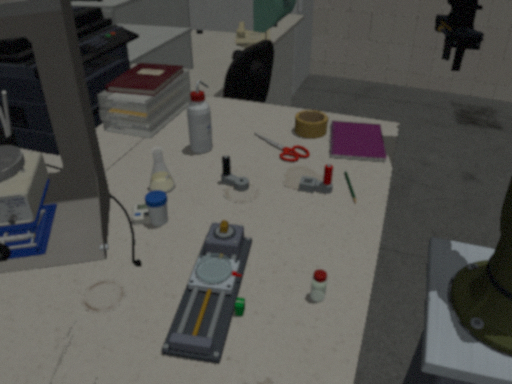

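```bash
cat >> h.py <<'E'
def plan(X,yaw,N,start=None):
    s=ctrl.get_state();R=Ro.from_rotvec(s['tool_rot']); p=np.array(s['position'])
    x=np.array([0,0,-1.]);y=np.array([np.cos(yaw),np.sin(yaw),0]);z=np.cross(x,y)
    T=Ro.from_matrix(np.stack([x,y,z],1)); rv=(R.inv()*T).as_rotvec(); dr=rv/N
    Rk=R; dX=(np.array(X)-p)/N; out=[]; 
    for k in range(N):
        t=Rk.inv().apply(dX)*100; out+= [round(float(v),2)+0 for v in t]+[round(float(v),3)+0 for v in dr]; Rk=Rk*Ro.from_rotvec(dr)
    print('total',np.round(dX*N,4),np.round(rv,3)); print(out)
E
python3 - <<'E'
from h import *
plan([.395,-.253,.20],.12,11)
E
```

```text
total [0.2501 0.3807 0.0131] [-1.466  0.    -0.   ]
[-0.12, -2.87, -2.99, -0.133, 0.0, 0.0, -0.12, -2.44, -3.34, -0.133, 0.0, 0.0, -0.12, -1.98, -3.64, -0.133, 0.0, 0.0, -0.12, -1.48, -3.87, -0.133, 0.0, 0.0, -0.12, -0.95, -4.03, -0.133, 0.0, 0.0, -0.12, -0.41, -4.12, -0.133, 0.0, 0.0, -0.12, 0.14, -4.14, -0.133, 0.0, 0.0, -0.12, 0.69, -4.08, -0.133, 0.0, 0.0, -0.12, 1.23, -3.95, -0.133, 0.0, 0.0, -0.12, 1.74, -3.76, -0.133, 0.0, 0.0, -0.12, 2.23, -3.49, -0.133, 0.0, 0.0]
```

step_arm:
  increments: [-0.12,-2.87,-2.99,-0.133,0.0,0.0,-0.12,-2.44,-3.34,-0.133,0.0,0.0,-0.12,-1.98,-3.64,-0.133,0.0,0.0,-0.12,-1.48,-3.87,-0.133,0.0,0.0,-0.12,-0.95,-4.03,-0.133,0.0,0.0,-0.12,-0.41,-4.12,-0.133,0.0,0.0,-0.12,0.14,-4.14,-0.133,0.0,0.0,-0.12,0.69,-4.08,-0.133,0.0,0.0,-0.12,1.23,-3.95,-0.133,0.0,0.0,-0.12,1.74,-3.76,-0.133,0.0,0.0,-0.12,2.23,-3.49,-0.133,0.0,0.0,0,0,0,0,0,0]
  fingers: 55

```text
time: 2.25
position: [0.3976, -0.2501, 0.2006]
tool_rot: [1.118, 1.264, -1.117]
ft_force: [-1.4, 0.6, -0.0]
grip_width: 0.547
```

Run:
```python
from h import *
s=st()
im,c=look('wrist','w1.png'); print(-c[1].T@c[2])
for r in ctrl.spot_point('wrist','crank_grip')[:2]: print(r['score'],w(c,r['xyz']),proj(c,w(c,r['xyz'])))
```

```text
2.25 [ 0.3976 -0.2501  0.2006] [ 1.118  1.264 -1.117] q [ 1.02  -0.059 -0.491  1.843 -0.029  1.35   0.661] F [-1.4  0.6 -0. ] M [-0.1  -0.09 -0.01] g 0.547
[ 0.38779881 -0.16728475  0.3986658 ]
0.63 [ 0.39434976 -0.25445856  0.04176823] [251.69699172 166.95200357]
```

View pics/w1.png

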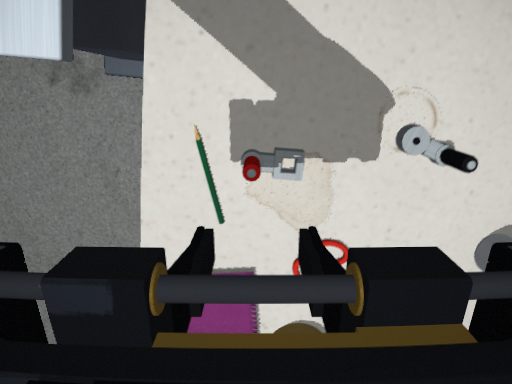

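Run:
```python
from h import *
im=cv2.imread('pics/w1.png'); cv2.imwrite('pics/w1b.png',cv2.resize(im[135:195,225:320],None,fx=8,fy=8,interpolation=2))
```

```text
(no output)
```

View pics/w1b.png

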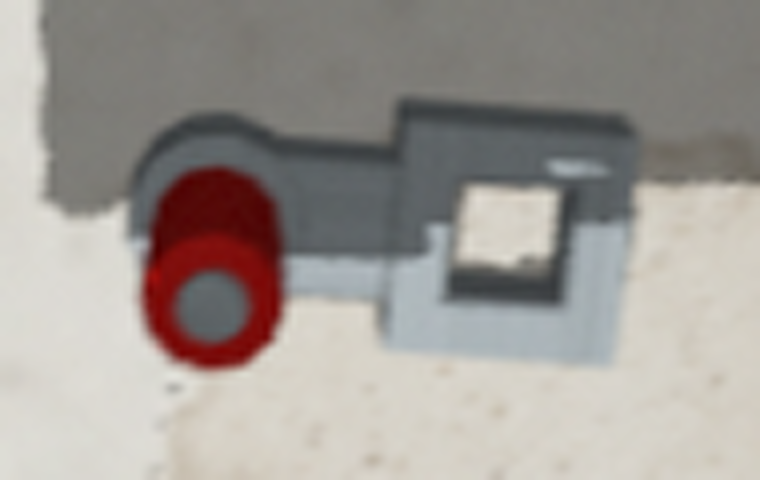

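Run:
```python
from h import *
c=cam('wrist')
g=lambda u,v,z: atz(c,225+u/8,135+v/8,z)
P=g(212,306,.068); print('pin',P)
C=[g(405,122,.02),g(635,138,.02),g(612,363,.02),g(388,347,.02)]
m=np.mean(C,0); print('sock',m)
for a,b in [(0,1),(3,2),(3,0),(2,1)]:
    d=C[b]-C[a]; print(np.linalg.norm(d),np.degrees(np.arctan2(d[1],d[0])))
d=m-P; print(np.hypot(*d[:2]),np.degrees(np.arctan2(d[1],d[0])))
# estimate of pin from socket along crank direction
```

```text
pin [ 0.3919709  -0.25836646  0.068     ]
sock [ 0.43677004 -0.25607816  0.02      ]
0.0347888094530381 2.829478284342166
0.0348057186506297 2.5355892460849656
0.035151896604526965 93.51132804291476
0.03533061192301436 93.53455995594035
0.044857550354325544 2.92407340934758
```

Run:
```python
from h import *
plan([.3922,-.257,.10],.05,4)
```

```text
total [-0.003  -0.0035 -0.1002] [0.067 0.001 0.   ]
[2.51, -0.08, 0.07, 0.017, 0.0, 0.0, 2.51, -0.08, 0.08, 0.017, 0.0, 0.0, 2.51, -0.08, 0.08, 0.017, 0.0, 0.0, 2.51, -0.08, 0.08, 0.017, 0.0, 0.0]
```

step_arm:
  increments: [2.5,-0.08,0.08,0.017,0,0,2.5,-0.08,0.08,0.017,0,0,2.5,-0.08,0.08,0.017,0,0,2.5,-0.08,0.08,0.017,0,0,0,0,0,0,0,0]

```text
time: 2.98
position: [0.3901, -0.2571, 0.0983]
tool_rot: [1.175, 1.235, -1.177]
ft_force: [-0.3, -0.7, 0.4]
grip_width: 0.552
```

Run:
```python
from h import *
st()
im,c=look('wrist','w2.png')
st()
plan([.3922,-.257,.027],.05,4)
```

```text
2.98 [ 0.3901 -0.2571  0.0983] [ 1.175  1.235 -1.177] q [ 1.019  0.023 -0.495  1.982  0.012  1.144  0.566] F [-0.3 -0.7  0.4] M [-0.05 -0.07  0.06] g 0.552
3.02 [ 0.3914 -0.2575  0.0997] [ 1.175  1.233 -1.175] q [ 1.019  0.022 -0.496  1.98   0.011  1.144  0.566] F [-0.1 -0.2  0.2] M [-0.02 -0.16 -0.05] g 0.55
total [ 0.0008  0.0005 -0.0727] [-0.003 -0.001  0.001]
[1.82, 0.02, -0.01, -0.001, 0.0, 0.0, 1.82, 0.02, -0.01, -0.001, 0.0, 0.0, 1.82, 0.02, -0.01, -0.001, 0.0, 0.0, 1.82, 0.02, -0.01, -0.001, 0.0, 0.0]
```

View pics/w2.png

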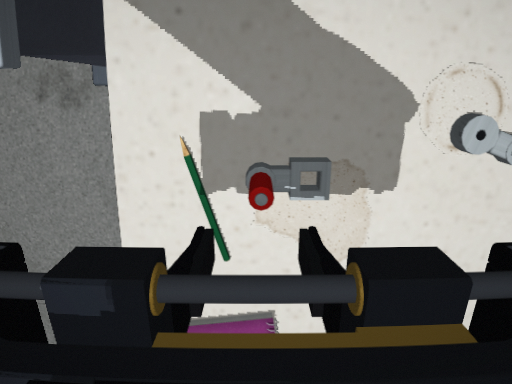

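step_arm:
  increments: [1.82,0.02,0,0,0,0,1.82,0.02,0,0,0,0,1.82,0.02,0,0,0,0,1.82,0.02,0,0,0,0,0,0,0,0,0,0]

```text
time: 3.65
position: [0.3929, -0.2571, 0.0274]
tool_rot: [1.174, 1.232, -1.174]
ft_force: [0.7, -1.3, -0.5]
grip_width: 0.55
```

Run:
```python
from h import *
s=st()
im,c=look('wrist','w3.png')
P=atz(c,0,0,0)
R=Ro.from_rotvec(s['tool_rot'])
print('tcp px',proj(c,s['position']),proj(c,np.array(s['position'])+[0,0,.041]))
```

```text
3.65 [ 0.3929 -0.2571  0.0274] [ 1.174  1.232 -1.174] q [ 1.003  0.116 -0.5    2.051  0.066  0.99   0.517] F [ 0.7 -1.3 -0.5] M [-0.   -0.07  0.03] g 0.55
tcp px [254.39144086 217.62776821] [254.02281475 246.53999686]
```

View pics/w3.png

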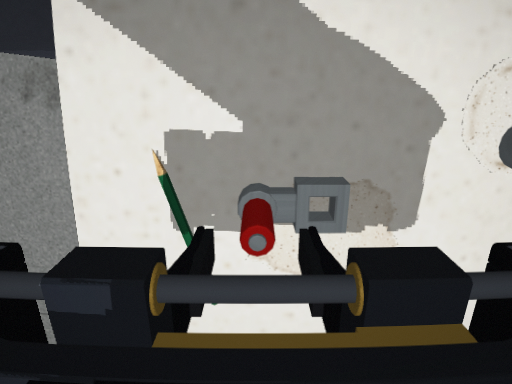

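step_arm:
  increments: [0,0,0,0,0,0,0,0,0,0,0,0,0,0,0,0,0,0,0,0,0,0,0,0,0,0,0,0,0,0]
  fingers: 0
  force: 45

```text
time: 4.32
position: [0.3934, -0.2569, 0.0275]
tool_rot: [1.173, 1.232, -1.173]
ft_force: [-0.3, -0.2, 2.4]
grip_width: 0.201
```

Run:
```python
from h import *
st()
plan([.3925,-.257,.145],.05,6)
```

```text
4.33 [ 0.3934 -0.2569  0.0275] [ 1.173  1.232 -1.173] q [ 1.003  0.115 -0.501  2.052  0.067  0.989  0.517] F [-0.3 -0.2  2.4] M [0.02 0.04 0.01] g 0.201
total [-9.000e-04 -1.000e-04  1.175e-01] [-0.001  0.    -0.   ]
[-1.96, -0.01, 0.0, 0.0, 0.0, 0.0, -1.96, -0.02, 0.0, 0.0, 0.0, 0.0, -1.96, -0.02, 0.0, 0.0, 0.0, 0.0, -1.96, -0.02, 0.0, 0.0, 0.0, 0.0, -1.96, -0.02, 0.0, 0.0, 0.0, 0.0, -1.96, -0.02, 0.0, 0.0, 0.0, 0.0]
```

step_arm:
  increments: [-1,0,0,0,0,0,-2,0,0,0,0,0,-2,0,0,0,0,0,-2,0,0,0,0,0,-2,0,0,0,0,0,-2,0,0,0,0,0,-1,0,0,0,0,0,0,0,0,0,0,0]

```text
time: 5.32
position: [0.3936, -0.2569, 0.1477]
tool_rot: [1.173, 1.231, -1.173]
ft_force: [-0.1, 0.5, -1.6]
grip_width: 0.203
```

Run:
```python
from h import *
st()
im,c=look('wrist','w4.png')
im,c=look('side','s4.png')
i=cv2.imread('pics/s4.png'); cv2.imwrite('pics/s4b.png',cv2.resize(i[60:260,230:450],None,fx=3,fy=3))
```

```text
5.33 [ 0.3936 -0.2569  0.1477] [ 1.173  1.231 -1.173] q [ 1.026 -0.023 -0.494  1.919 -0.011  1.242  0.585] F [-0.1  0.5 -1.6] M [-0.01 -0.05 -0.01] g 0.203
```

View pics/w4.png

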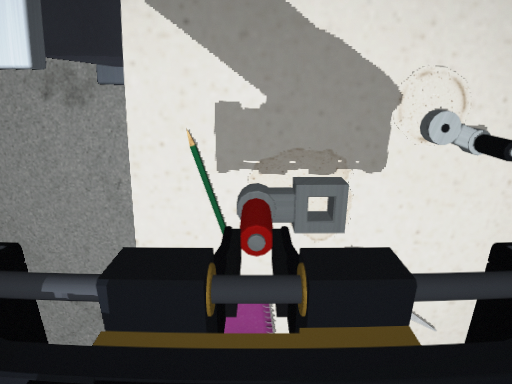

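View pics/s4b.png

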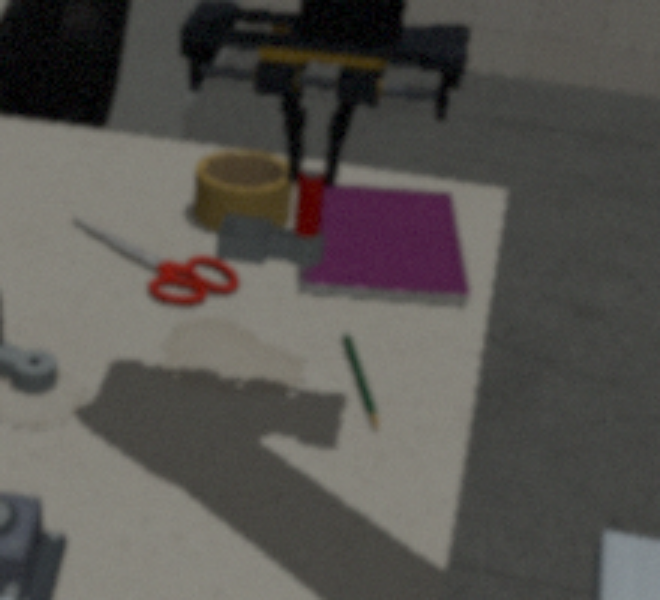

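Run:
```python
from h import *
im=cv2.imread('pics/w4.png'); cv2.imwrite('pics/w4b.png',cv2.resize(im[170:260,230:355],None,fx=6,fy=6,interpolation=2))
plan([.4955,-.06,.17],.16,9)
```

```text
total [0.1027 0.1964 0.0235] [-0.111 -0.001  0.001]
[-0.26, 1.25, -2.12, -0.012, 0.0, 0.0, -0.26, 1.27, -2.11, -0.012, 0.0, 0.0, -0.26, 1.3, -2.09, -0.012, 0.0, 0.0, -0.26, 1.32, -2.08, -0.012, 0.0, 0.0, -0.26, 1.35, -2.06, -0.012, 0.0, 0.0, -0.26, 1.37, -2.04, -0.012, 0.0, 0.0, -0.26, 1.4, -2.03, -0.012, 0.0, 0.0, -0.26, 1.42, -2.01, -0.012, 0.0, 0.0, -0.26, 1.45, -1.99, -0.012, 0.0, 0.0]
```

View pics/w4b.png

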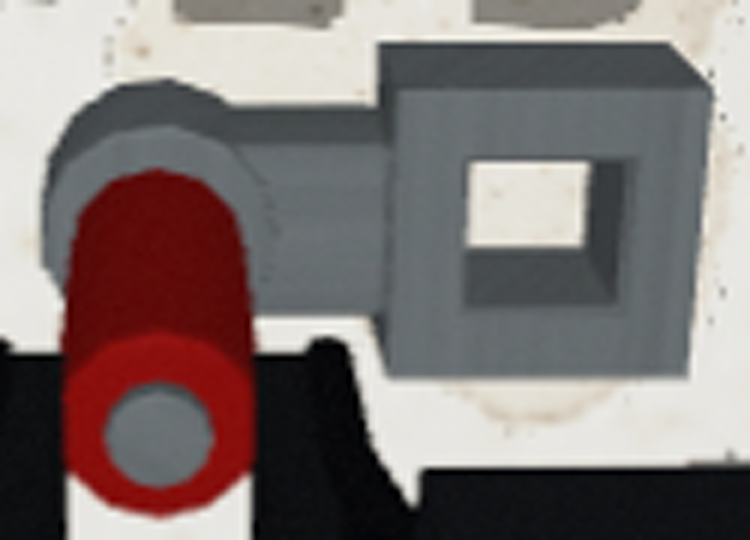

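step_arm:
  increments: [-0.25,0.7,-1.1,-0.006,0,0,-0.25,1.3,-2.1,-0.012,0,0,-0.25,1.3,-2.1,-0.012,0,0,-0.25,1.3,-2.1,-0.012,0,0,-0.25,1.3,-2.1,-0.012,0,0,-0.25,1.3,-2.1,-0.012,0,0,-0.25,1.4,-2.0,-0.012,0,0,-0.25,1.4,-2.0,-0.012,0,0,-0.25,1.4,-2.0,-0.012,0,0,0,0.7,-1.0,-0.006,0,0,0,0,0,0,0,0]

```text
time: 6.8
position: [0.4956, -0.0587, 0.1694]
tool_rot: [1.091, 1.281, -1.091]
ft_force: [-0.2, -0.4, -1.5]
grip_width: 0.199
```

```bash
cat >> h.py <<'E'
def hub(c,s,corners,h=-.0075):
    """corner pixels of hub top -> socket in tool yaw frame"""
    p=np.array(s['position']); C=[atz(c,*k,p[2]+h) for k in corners]; m=np.mean(C,0)
    R=Ro.from_rotvec(s['tool_rot']).as_matrix(); d=C[1]-C[0]+C[2]-C[3]; y=R[:,1]
    print('socket world',m,'tool frame (cm)',R.T@(m-p)*100,'crank yaw',np.degrees(np.arctan2(d[1],d[0])),'jaw yaw',np.degrees(np.arctan2(y[1],y[0])),'len',np.linalg.norm(C[1]-C[0]),np.linalg.norm(C[3]-C[0]))
    return m
E
python3 - <<'E'
from h import *
s=st()
im,c=look('wrist','w5.png')
hub(c,s,[(230+u/6,170+v/6) for u,v in [(397,88),(710,92),(688,377),(388,377)]])
for k in ['shaft_end','pointer','index_mark']:
    for r in ctrl.spot_point('wrist',k)[:2]: print(k,r['score'],w(c,r['xyz']),proj(c,w(c,r['xyz'])))
i=cv2.imread('pics/w5.png'); cv2.imwrite('pics/w5b.png',cv2.resize(i[170:260,230:355],None,fx=6,fy=6,interpolation=2))
E
```

```text
6.8 [ 0.4956 -0.0587  0.1694] [ 1.091  1.281 -1.091] q [ 0.787  0.046 -0.735  1.819  0.032  1.29   0.203] F [-0.2 -0.4 -1.5] M [-0.06 -0.1   0.02] g 0.199
socket world [ 0.54066085 -0.04858873  0.16185759] tool frame (cm) [ 0.74678216  4.60735306 -0.28174264] crank yaw 8.692142513790806 jaw yaw 9.121841334910203 len 0.03555637119408075 0.03573372774286784
shaft_end 0.87 [0.53970522 0.02378194 0.0780208 ] [319.25557991  98.89753724]
pointer 0.67 [0.47741335 0.09833563 0.02832845] [262.36409859   8.6205347 ]
```

View pics/w5.png

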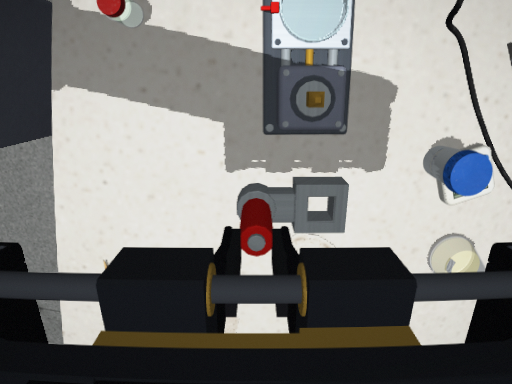

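View pics/w5b.png

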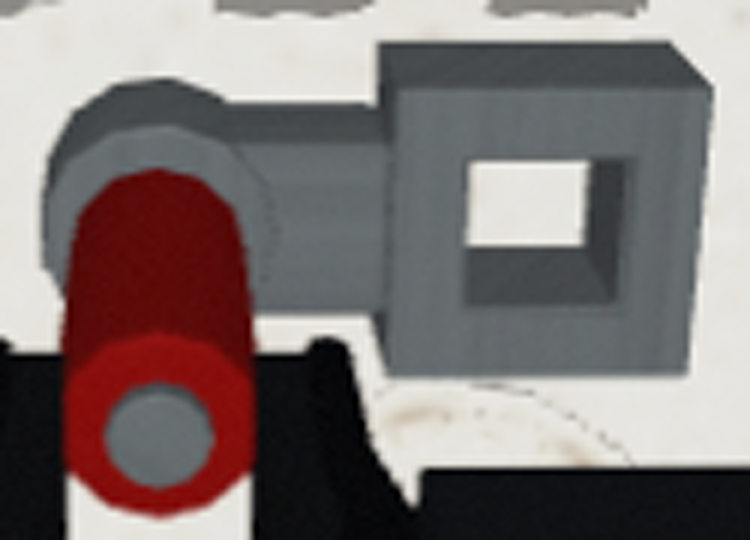

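Run:
```python
from h import *
i=cv2.imread('pics/w5.png'); cv2.imwrite('pics/w5c.png',cv2.resize(i[55:140,255:360],None,fx=7,fy=7,interpolation=2))
```

```text
(no output)
```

View pics/w5c.png

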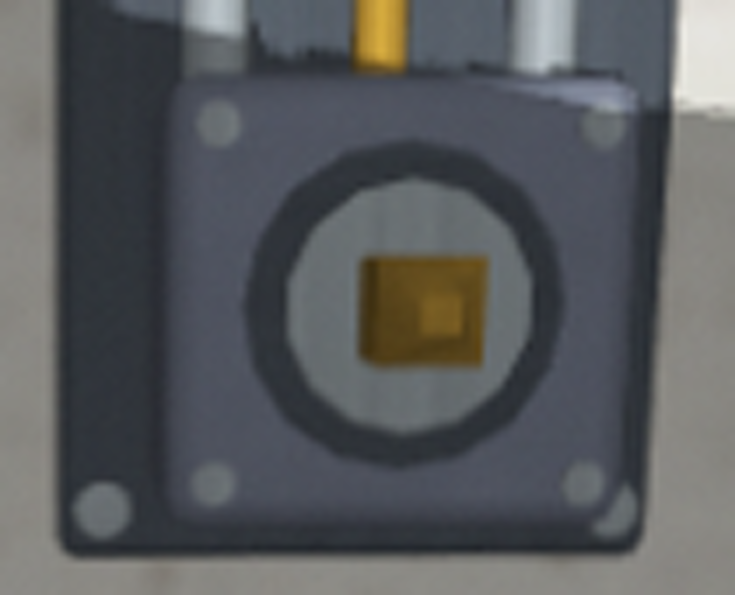

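Run:
```python
from h import *
c=cam('wrist');S=cam('side');T=cam('top')
p=(318,99.7);q=(224.6,222)
print(tri(c,p,S,q),tri(T,(233.6,179.3),S,q))
for z in [.076,.08,.084]: print(z,atz(c,*p,z),atz(T,233.6,179.3,z),atz(S,*q,z))
f=lambda u,v:(255+u/7,55+v/7)
# shaft sides, housing edges -> yaw
for a,b,z in [((66,548),(640,548),.01),((218,123),(603,123),.05),((212,485),(584,484),.05),((370,258),(488,258),.065)]:
    d=atz(c,*f(*b),z)-atz(c,*f(*a),z); print(np.degrees(np.arctan2(d[1],d[0])),np.linalg.norm(d))
# circle shoulder centre at z .056
for z in [.05,.056,.06]: print(atz(c,*f(409,305),z),np.linalg.norm(atz(c,*f(288,305),z)-atz(c,*f(532,305),z)))
```

```text
(array([0.53861509, 0.01995619, 0.0707228 ]), np.float64(0.002988251927842267)) (array([0.5350044 , 0.02258629, 0.07312534]), np.float64(0.001571295404277873))
0.076 [0.5390704  0.02037575 0.076     ] [0.53372922 0.02215913 0.076     ] [0.5343412  0.02592807 0.076     ]
0.08 [0.53830459 0.02039111 0.08      ] [0.5330255  0.02186727 0.08      ] [0.53227876 0.03052364 0.08      ]
0.084 [0.53753878 0.02040648 0.084     ] [0.53232179 0.02157542 0.084     ] [0.53021631 0.03511921 0.084     ]
9.166709220907515 0.0921779679611755
9.466679852492646 0.052296138943192905
9.385089655931669 0.052665195788746164
9.401777281379164 0.015504459141510274
[0.5394518  0.02059389 0.05      ] 0.0338163745827092
[0.53838994 0.02061093 0.056     ] 0.033177362678355644
[0.53768203 0.02062228 0.06      ] 0.03275135474211987
```

Run:
```python
from h import *
s=st();plan(np.array([.4937,.0103,.120]),.163,5)
```

```text
7.0 [ 0.4953 -0.0609  0.1695] [ 1.094  1.279 -1.095] q [ 0.789  0.045 -0.732  1.819  0.032  1.29   0.203] F [-1.3 -0.6 -2.6] M [-0.02 -0.14  0.  ] g 0.201
total [-0.0016  0.0712 -0.0495] [-0.008  0.     0.001]
[0.99, 0.19, -1.41, -0.002, 0.0, 0.0, 0.99, 0.19, -1.41, -0.002, 0.0, 0.0, 0.99, 0.19, -1.41, -0.002, 0.0, 0.0, 0.99, 0.2, -1.41, -0.002, 0.0, 0.0, 0.99, 0.2, -1.41, -0.002, 0.0, 0.0]
```

step_arm:
  increments: [0.5,0.2,-1.4,-0.002,0,0,1,0.2,-1.4,-0.002,0,0,1,0.2,-1.4,-0.002,0,0,1,0.2,-1.4,-0.002,0,0,1,0.2,-1.4,-0.002,0,0,0.5,0,0,0,0,0,0,0,0,0,0,0]

```text
time: 7.88
position: [0.4941, 0.0104, 0.1193]
tool_rot: [1.085, 1.284, -1.086]
ft_force: [-0.7, 0.1, -1.7]
grip_width: 0.201
```

Run:
```python
from h import *
s=st()
im,c=look('wrist','w6.png')
i=cv2.imread('pics/w6.png'); cv2.imwrite('pics/w6b.png',cv2.resize(i[150:260,230:355],None,fx=6,fy=5.4,interpolation=2))
im,c2=look('side','s6.png')
i=cv2.imread('pics/s6.png'); cv2.imwrite('pics/s6b.png',cv2.resize(i[150:290,160:300],None,fx=4.2,fy=4.2,interpolation=2))
im,c2=look('top','t6.png')
i=cv2.imread('pics/t6.png'); cv2.imwrite('pics/t6b.png',cv2.resize(i[130:240,170:310],None,fx=5,fy=5,interpolation=2))
```

```text
7.88 [0.4941 0.0104 0.1193] [ 1.085  1.284 -1.086] q [ 0.7    0.087 -0.802  1.893  0.067  1.19   0.041] F [-0.7  0.1 -1.7] M [-0.05 -0.01 -0.03] g 0.201
```

View pics/w6b.png

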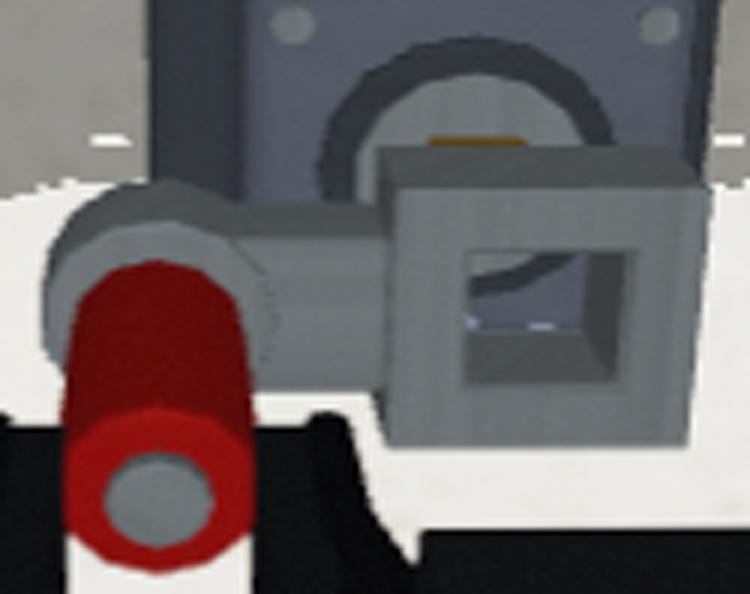

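View pics/s6b.png

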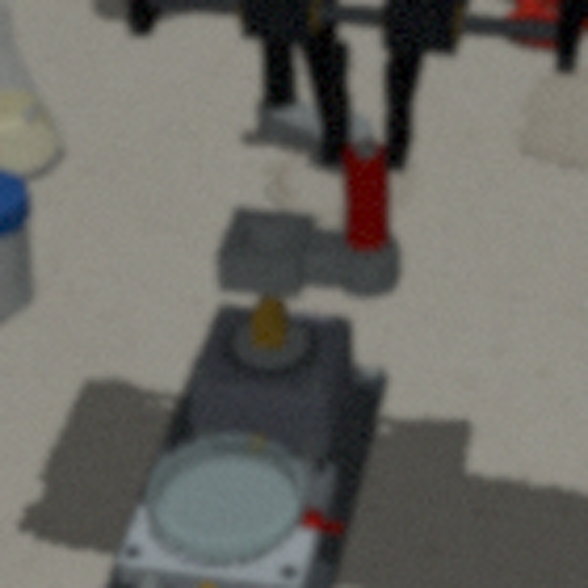

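View pics/t6b.png

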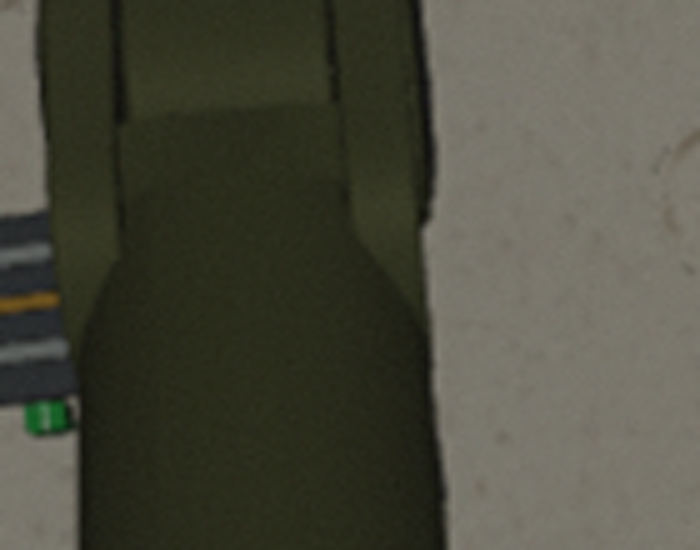

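Run:
```python
from h import *
s=ctrl.get_state();c=cam('wrist');S=cam('side')
for z in [.046,.05,.054]: print('ring',z,atz(c,307.7,180.6,z))
hub(c,s,[(230+u/6,150+v/5.4) for u,v in [(397,188),(708,190),(688,447),(388,447)]])
print('side hub',atz(S,224.5,206.2,s['position'][2]-.0075))
for z in [.072,.076,.08]: print('side tip',z,atz(S,224.3,221,z))
for y in (.0204,):
  for z in [.07,.074,.078,.082]: print(z,proj(S,[.5388,y,z]))
print(proj(S,[.5394,.0204,.111]))
```

```text
ring 0.046 [0.54041087 0.0222375  0.046     ]
ring 0.05 [0.53954683 0.0232697  0.05      ]
ring 0.054 [0.53868278 0.02430189 0.054     ]
socket world [0.53963912 0.02054065 0.11255243] tool frame (cm) [ 0.75246983  4.5954555  -0.28196546] crank yaw 9.209672498080229 jaw yaw 9.498897530208456 len 0.0353172900927685 0.03559423400704629
side hub [0.53312049 0.02541643 0.11255243]
side tip 0.072 [0.53808413 0.01872168 0.072     ]
side tip 0.076 [0.53600865 0.02333748 0.076     ]
side tip 0.08 [0.53393318 0.02795329 0.08      ]
0.07 [223.65425618 222.27925742]
0.074 [223.56340381 220.61257716]
0.078 [223.47215403 218.93638183]
0.082 [223.38050547 217.25060986]
[222.40104242 204.67324997]
```

step_arm:
  increments: [0.3,0.05,-0.1,0,0,0,0.4,0,0,0,0,0,0.4,0,0,0,0,0,0.4,0,0,0,0,0,0.4,0,0,0,0,0,0.3,0,0,0,0,0,0,0,0,0,0,0]

```text
time: 8.9
position: [0.4944, 0.0116, 0.0987]
tool_rot: [1.084, 1.284, -1.087]
ft_force: [-3.7, -0.7, 8.3]
grip_width: 0.199
```

Run:
```python
from h import *
s=st()
im,c=look('wrist','w7.png')
i=cv2.imread('pics/w7.png'); cv2.imwrite('pics/w7b.png',cv2.resize(i[150:260,230:355],None,fx=6,fy=5.4,interpolation=2))
im,c2=look('side','s7.png')
i=cv2.imread('pics/s7.png'); cv2.imwrite('pics/s7b.png',cv2.resize(i[150:290,160:300],None,fx=4.2,fy=4.2,interpolation=2))
```

```text
8.9 [0.4944 0.0116 0.0987] [ 1.084  1.284 -1.087] q [ 0.69   0.113 -0.803  1.916  0.09   1.149  0.02 ] F [-3.7 -0.7  8.3] M [-0.16  0.91  0.03] g 0.199
```

View pics/w7b.png

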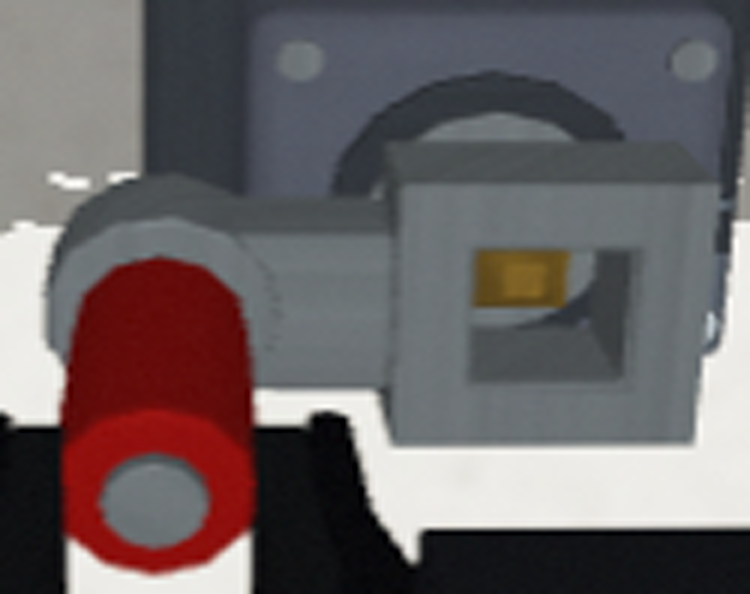

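View pics/s7b.png

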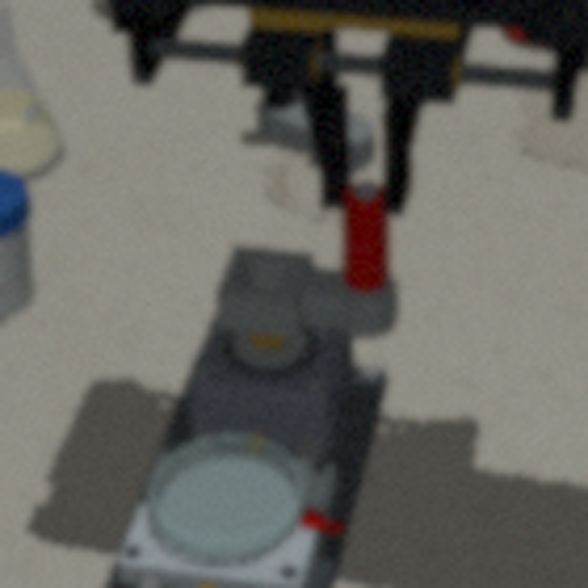

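step_arm:
  increments: [-0.2,-0.1,0,0,0,0,0,-0.1,0,0,0,0,0.2,0,0,0,0,0,0.2,0,0,0,0,0,0.2,0,0,0,0,0,0,0,0,0,0,0]

```text
time: 9.75
position: [0.4932, 0.0119, 0.0935]
tool_rot: [1.086, 1.283, -1.084]
ft_force: [0.8, -0.2, -0.9]
grip_width: 0.197
```

Run:
```python
from h import *
s=st()
im,c=look('wrist','w8.png')
i=cv2.imread('pics/w8.png'); cv2.imwrite('pics/w8b.png',cv2.resize(i[150:260,230:355],None,fx=6,fy=5.4,interpolation=2))
```

```text
9.75 [0.4932 0.0119 0.0935] [ 1.086  1.283 -1.084] q [ 0.691  0.114 -0.803  1.927  0.09   1.136  0.02 ] F [ 0.8 -0.2 -0.9] M [ 0.16 -0.56  0.01] g 0.197
```

View pics/w8b.png

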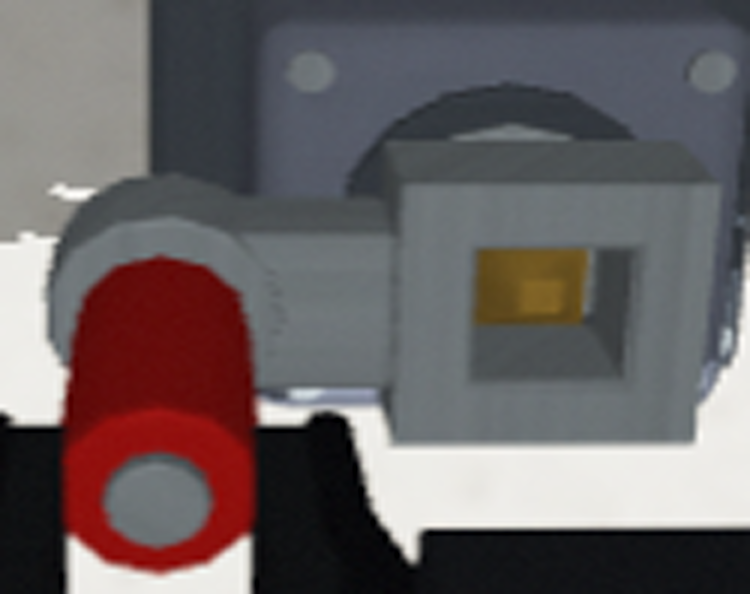

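step_arm:
  increments: [0.2,0,0,0,0,0,0.2,0,0,0,0,0,0.2,0,0,0,0,0,0.2,0,0,0,0,0,0.2,0,0,0,0,0,0,0,0,0,0,0]

```text
time: 10.55
position: [0.4927, 0.0116, 0.0839]
tool_rot: [1.085, 1.284, -1.086]
ft_force: [-1.3, 1.0, 3.4]
grip_width: 0.196
```

Run:
```python
from h import *
s=st()
im,c=look('wrist','w9.png')
i=cv2.imread('pics/w9.png'); cv2.imwrite('pics/w9b.png',cv2.resize(i[150:260,230:355],None,fx=6,fy=5.4,interpolation=2))
```

```text
10.55 [0.4927 0.0116 0.0839] [ 1.085  1.284 -1.086] q [ 0.686  0.126 -0.802  1.937  0.101  1.119  0.01 ] F [-1.3  1.   3.4] M [0.02 0.01 0.05] g 0.196
```

View pics/w9b.png

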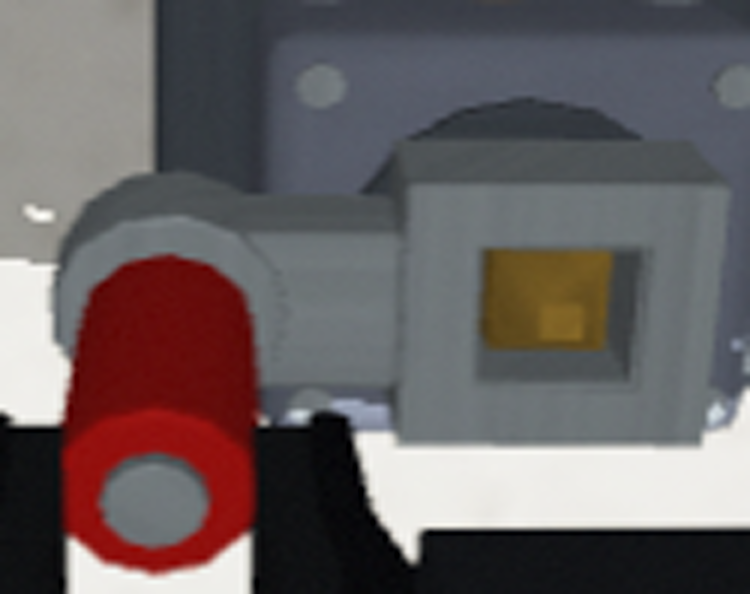

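step_arm:
  increments: [0.1,0,0,0,0,0,0.1,0,0,0,0,0,0.1,0,0,0,0,0,0,0,0,0,0,0]

```text
time: 11.1
position: [0.4927, 0.0117, 0.0814]
tool_rot: [1.085, 1.284, -1.086]
ft_force: [-3.7, -0.1, 7.1]
grip_width: 0.203
```

Run:
```python
from h import *
s=st()
im,c=look('wrist','w10.png')
i=cv2.imread('pics/w10.png'); cv2.imwrite('pics/w10b.png',cv2.resize(i[150:260,230:355],None,fx=6,fy=5.4,interpolation=2))
im,c2=look('side','s10.png')
i=cv2.imread('pics/s10.png'); cv2.imwrite('pics/s10b.png',cv2.resize(i[150:290,160:300],None,fx=4.2,fy=4.2,interpolation=2))
```

```text
11.1 [0.4927 0.0117 0.0814] [ 1.085  1.284 -1.086] q [ 0.685  0.13  -0.802  1.94   0.104  1.114  0.007] F [-3.7 -0.1  7.1] M [ 0.04  0.42 -0.03] g 0.203
```

View pics/w10b.png

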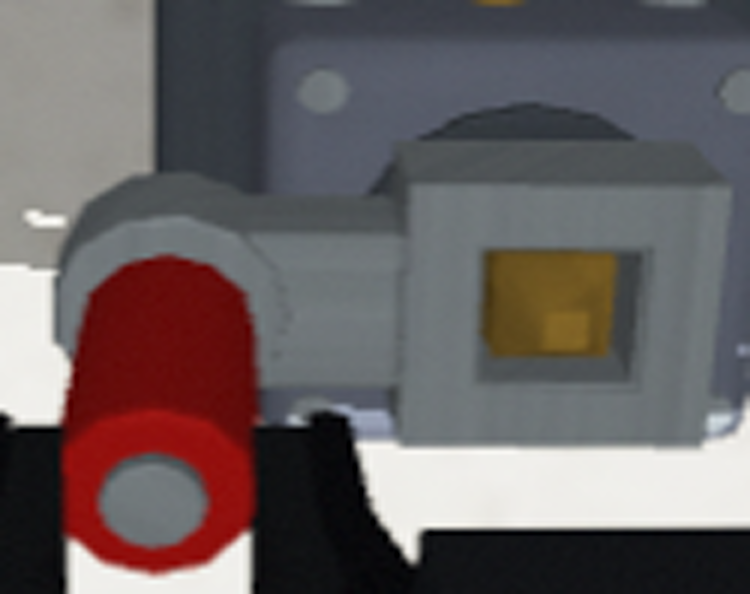

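View pics/s10b.png

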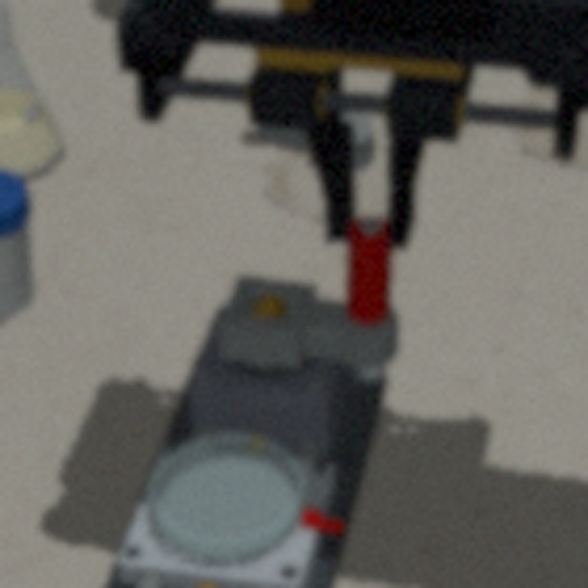

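step_arm:
  increments: [0,-0.1,0,0,0,0,0.1,-0.1,0,0,0,0,0.1,0,0,0,0,0,0.1,0,0,0,0,0,0,0,0,0,0,0]

```text
time: 11.82
position: [0.492, 0.0116, 0.0805]
tool_rot: [1.085, 1.281, -1.085]
ft_force: [-7.5, -0.1, 21.3]
grip_width: 0.201
```

Run:
```python
from h import *
s=st()
im,c=look('wrist','w11.png')
i=cv2.imread('pics/w11.png'); cv2.imwrite('pics/w11b.png',cv2.resize(i[150:260,230:355],None,fx=6,fy=5.4,interpolation=2))
```

```text
11.82 [0.492  0.0116 0.0805] [ 1.085  1.281 -1.085] q [ 0.686  0.127 -0.803  1.944  0.103  1.109  0.008] F [-7.5 -0.1 21.3] M [0.17 1.09 0.06] g 0.201
```

View pics/w11b.png

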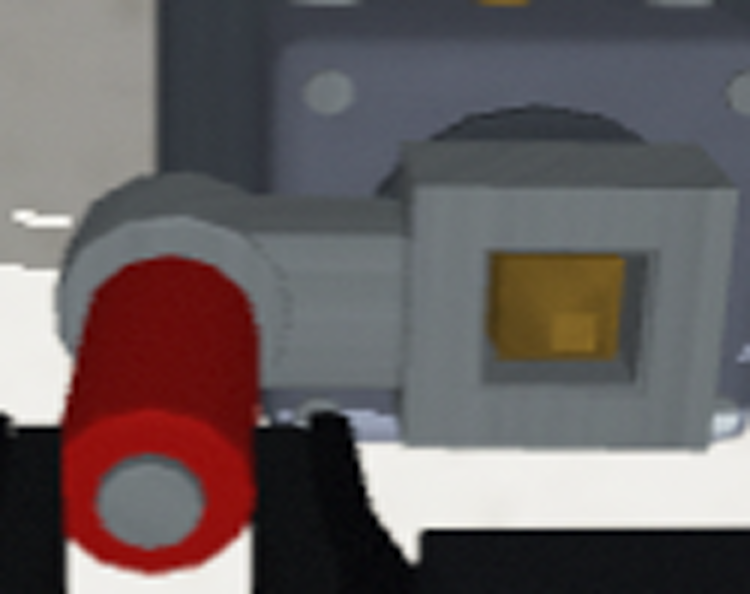

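step_arm:
  increments: [-0.2,0,0,0,0,0,0,0,0,0,0,0,0,0,0,0,0,0,0,0,0,0,0,0]
  fingers: 45

```text
time: 12.38
position: [0.4903, 0.0112, 0.0792]
tool_rot: [1.085, 1.284, -1.086]
ft_force: [1.2, 0.7, -0.0]
grip_width: 0.44
```

Run:
```python
from h import *
s=st()
im,c=look('wrist','w12.png')
i=cv2.imread('pics/w12.png'); cv2.imwrite('pics/w12b.png',cv2.resize(i[150:260,230:355],None,fx=6,fy=5.4,interpolation=2))
im,c2=look('side','s12.png')
i=cv2.imread('pics/s12.png'); cv2.imwrite('pics/s12b.png',cv2.resize(i[150:290,160:300],None,fx=4.2,fy=4.2,interpolation=2))
```

```text
12.38 [0.4903 0.0112 0.0792] [ 1.085  1.284 -1.086] q [ 0.687  0.127 -0.802  1.947  0.102  1.109  0.01 ] F [ 1.2  0.7 -0. ] M [-0.03 -0.14  0.  ] g 0.44
```

View pics/w12b.png

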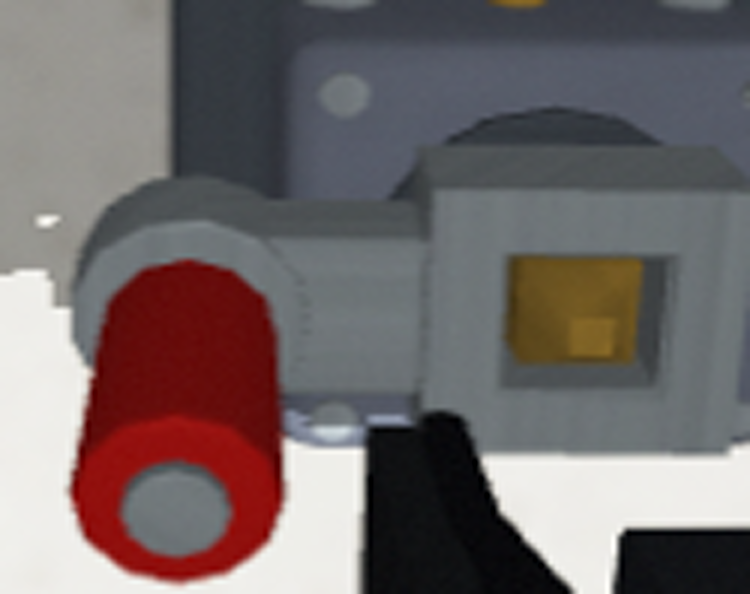

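View pics/s12b.png

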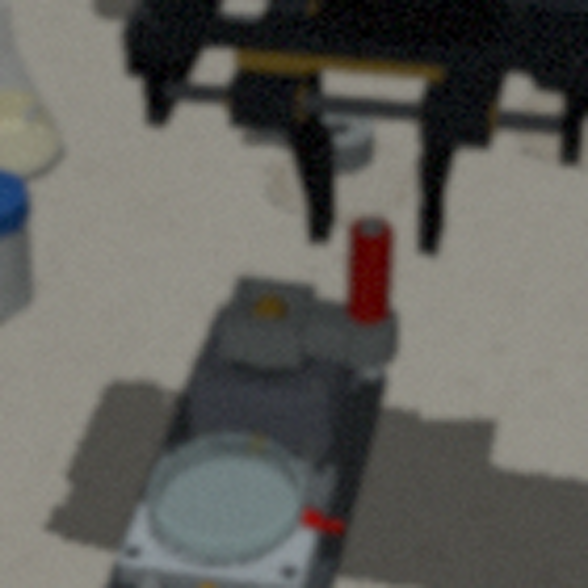

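Run:
```python
from h import *
i=cv2.imread('pics/s12.png'); cv2.imwrite('pics/s12c.png',cv2.resize(i[190:250,200:270],None,fx=10,fy=10,interpolation=2))
```

```text
(no output)
```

View pics/s12c.png

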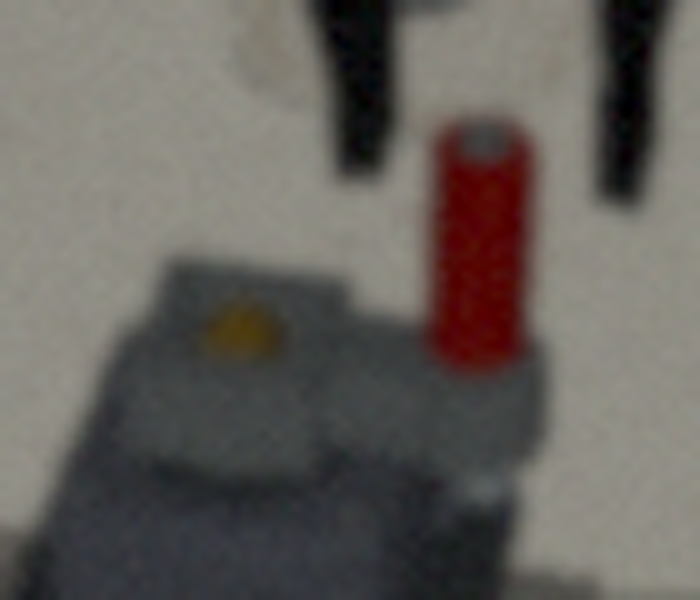

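Run:
```python
from h import *
s=st();c=cam('wrist');S=cam('side')
f=lambda u,v:(230+u/6,150+v/5.4)
P=atz(c,*f(177,508),.121); print('pin',P)
print(tri(c,f(177,508),S,(200+48.8,190+13.8)))
H=[atz(c,*f(*k),.073) for k in [(430,188),(755,190),(735,452),(415,452)]]; m=np.mean(H,0);print('hub',m, [np.linalg.norm(H[a]-H[b]) for a,b in [(0,1),(0,3)]])
print('tip',[atz(c,*f(592,337),z) for z in (.073,.077)], tri(c,f(592,337),S,(200+24,190+30.3)))
d=m-P;print(np.hypot(d[0],d[1]),np.degrees(np.arctan2(d[1],d[0])))
h=np.array([.54,.0212])-.045*np.array([np.cos(.163),np.sin(.163)]);print(h)
```

```text
12.47 [0.4905 0.0113 0.0794] [ 1.085  1.284 -1.086] q [ 0.687  0.127 -0.802  1.947  0.102  1.109  0.01 ] F [-1.1  0.1 -0.4] M [-0.03 -0.07 -0.01] g 0.445
pin [0.49301081 0.01348325 0.121     ]
(array([0.49241387, 0.01122023, 0.11760218]), np.float64(0.0021194261524637137))
hub [0.53955106 0.02248695 0.073     ] [np.float64(0.036771477556048336), np.float64(0.03612324348915954)]
tip [array([0.54084995, 0.02088703, 0.073     ]), array([0.53961141, 0.02230664, 0.077     ])] (array([0.53858625, 0.02178864, 0.07617416]), np.float64(0.0025370069138240417))
0.047403182110261545 10.949213464227462
[0.49559648 0.01389744]
```

step_arm:
  increments: [-0.1,0.3,-0.15,0,0,0,0,0,0,0,0,0,0,0,0,0,0,0,0,0,0,0,0,0]
  fingers: 0
  force: 25

```text
time: 12.98
position: [0.4924, 0.0131, 0.0806]
tool_rot: [1.084, 1.285, -1.087]
ft_force: [-4.6, 0.0, 3.9]
grip_width: 0.214
```

step_arm:
  increments: [0.15,0,0,0,0,0,0.15,0,0,0,0,0,0,0,0,0,0,0]

```text
time: 13.35
position: [0.4921, 0.0131, 0.0797]
tool_rot: [1.082, 1.285, -1.089]
ft_force: [-12.5, -1.0, 21.3]
grip_width: 0.212
```

Run:
```python
from h import *
s=st()
im,c=look('wrist','w13.png')
cv2.imwrite('pics/w13b.png',cv2.resize(cv2.imread('pics/w13.png')[150:260,230:355],None,fx=6,fy=5.4,interpolation=2))
```

```text
13.35 [0.4921 0.0131 0.0797] [ 1.082  1.285 -1.089] q [ 0.68   0.134 -0.804  1.94   0.109  1.114 -0.   ] F [-12.5  -1.   21.3] M [-0.19  2.73  0.05] g 0.212
```

View pics/w13b.png

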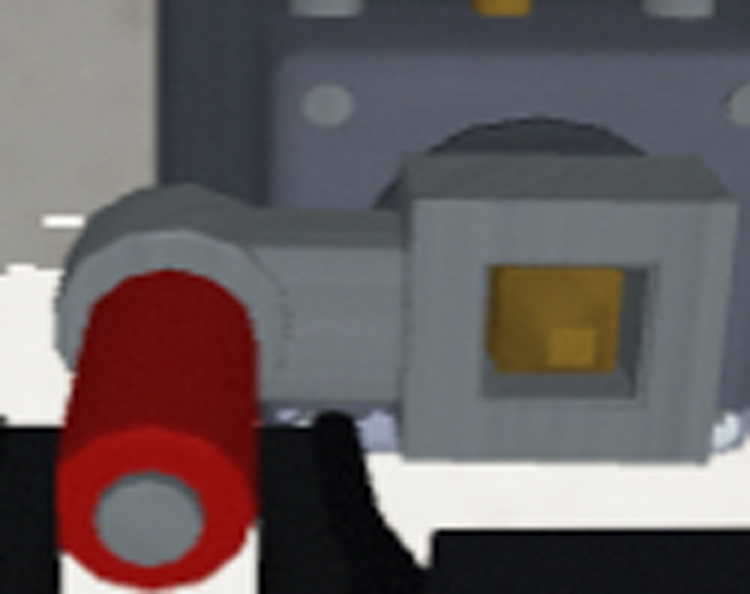

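step_arm:
  increments: [-0.15,0,0,0,0,0,-0.15,-0.1,0,0,0,0,0,0,0,0,0,0]

```text
time: 13.78
position: [0.4923, 0.013, 0.0807]
tool_rot: [1.085, 1.283, -1.086]
ft_force: [-3.4, -1.4, 2.4]
grip_width: 0.213
```

```bash
cat >> h.py <<'E'
def circ(C,a0,dth,n,r=.045,yaw=.163,lead=0):
    "rows clockwise from angle a0 (deg), dth per row"
    a=np.radians(a0-dth*np.arange(n+1)); P=np.stack([C[0]+r*np.cos(a),C[1]+r*np.sin(a)],1); d=np.diff(P,axis=0)
    ty=d@[np.cos(yaw),np.sin(yaw)]*100; tz=d@[np.sin(yaw),-np.cos(yaw)]*100
    out=[]
    for u,v in zip(ty,tz): out+=[0,round(u,2),round(v,2),0,0,0]
    print(out); print('end',P[-1])
E
python3 - <<'E'
from h import *
s=st()
C=[.5385,.0213]; 
circ(C,189.3,5,4); circ(C,169.3,10,8)
E
```

```text
13.78 [0.4923 0.013  0.0807] [ 1.085  1.283 -1.086] q [ 0.683  0.13  -0.803  1.941  0.104  1.112  0.005] F [-3.4 -1.4  2.4] M [-0.07  0.53  0.04] g 0.213
[0, np.float64(0.02), np.float64(-0.39), 0, 0, 0, 0, np.float64(0.05), np.float64(-0.39), 0, 0, 0, 0, np.float64(0.09), np.float64(-0.38), 0, 0, 0, 0, np.float64(0.12), np.float64(-0.37), 0, 0, 0]
end [0.49428242 0.029655  ]
[0, np.float64(0.33), np.float64(-0.71), 0, 0, 0, 0, np.float64(0.45), np.float64(-0.64), 0, 0, 0, 0, np.float64(0.56), np.float64(-0.55), 0, 0, 0, 0, np.float64(0.64), np.float64(-0.45), 0, 0, 0, 0, np.float64(0.71), np.float64(-0.33), 0, 0, 0, 0, np.float64(0.76), np.float64(-0.2), 0, 0, 0, 0, np.float64(0.78), np.float64(-0.07), 0, 0, 0, 0, np.float64(0.78), np.float64(0.07), 0, 0, 0]
end [0.53904977 0.06629664]
```

step_arm:
  increments: [0,0.04,-0.59,0,0,0,0,0.11,-0.58,0,0,0,0,0.19,-0.56,0,0,0,0,0.26,-0.53,0,0,0,0,0.33,-0.49,0,0,0,0,0.39,-0.44,0,0,0,0,0.44,-0.39,0,0,0,0,0.49,-0.33,0,0,0,0,0.53,-0.26,0,0,0,0,0.56,-0.19,0,0,0,0,0.58,-0.11,0,0,0,0,0.59,-0.04,0,0,0]

```text
time: 15.28
position: [0.5302, 0.0666, 0.081]
tool_rot: [1.086, 1.284, -1.083]
ft_force: [-3.3, 2.7, 4.9]
grip_width: 0.213
```

Run:
```python
from h import *
s=st()
im,c=look('wrist','w14.png')
im,c2=look('side','s14.png')
i=cv2.imread('pics/s14.png'); cv2.imwrite('pics/s14b.png',cv2.resize(i[150:350,150:330],None,fx=3,fy=3,interpolation=2))
```

```text
15.28 [0.5302 0.0666 0.081 ] [ 1.086  1.284 -1.083] q [ 0.565  0.243 -0.825  1.847  0.195  1.134 -0.16 ] F [-3.3  2.7  4.9] M [ 0.68  0.9  -0.01] g 0.213
```

View pics/w14.png

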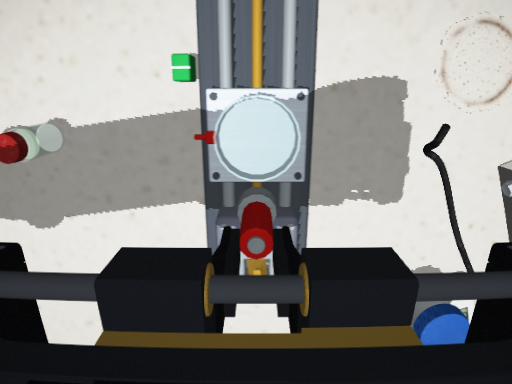

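View pics/s14b.png

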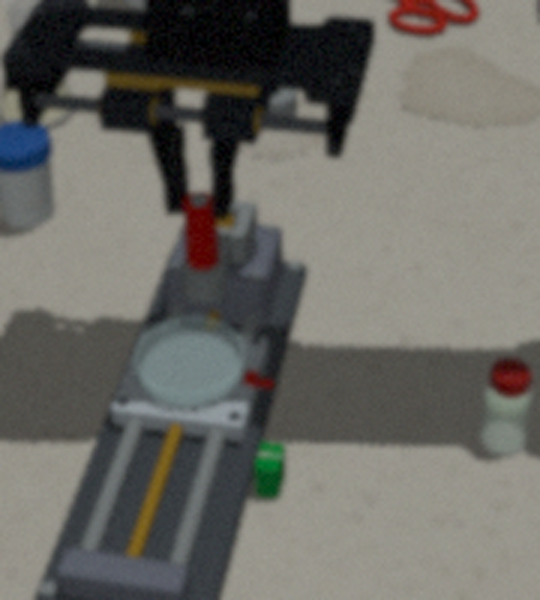

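```bash
cat >> h.py <<'E'
tdir=np.array([np.cos(np.radians(99.2)),np.sin(np.radians(99.2))])
def gap(c,pp,pi,zp=.026,zi=.026): return (atz(c,*pi,zi)-atz(c,*pp,zp))[:2]@tdir*1000
E
python3 - <<'E'
from h import *
c=cam('wrist')
print([gap(c,(198,137),(186,67.5),zp) for zp in (.022,.026,.03)])
for k in ['pointer','index_mark']:
    for r in ctrl.spot_point('wrist',k)[:1]: print(k,r['score'],w(c,r['xyz']),proj(c,w(c,r['xyz'])))
E
```

```text
[np.float64(53.06517728605131), np.float64(52.477518676508666), np.float64(51.889860066966015)]
pointer 0.72 [0.48114872 0.10458056 0.02967982] [200.34197405 137.83971213]
index_mark 0.64 [0.47177832 0.15674135 0.02339747] [197.84362032  67.13856693]
```

step_arm:
  increments: [0,1.17,0.15,0,0,0,0,1.08,0.45,0,0,0,0,0.93,0.72,0,0,0,0,0.72,0.93,0,0,0,0,0.45,1.08,0,0,0,0,0.15,1.17,0,0,0,0,-0.15,1.17,0,0,0,0,-0.45,1.08,0,0,0,0,-0.72,0.93,0,0,0,0,-0.93,0.72,0,0,0,0,-1.08,0.45,0,0,0,0,-1.17,0.15,0,0,0]

```text
time: 16.98
position: [0.5443, -0.0244, 0.0808]
tool_rot: [1.086, 1.282, -1.085]
ft_force: [3.3, 3.1, 2.6]
grip_width: 0.208
```

Run:
```python
from h import *
s=st()
im,c=look('wrist','w15.png')
im,c=look('side','s15.png')
i=cv2.imread('pics/s15.png'); cv2.imwrite('pics/s15b.png',cv2.resize(i[150:350,150:330],None,fx=3,fy=3,interpolation=2))
```

```text
16.98 [ 0.5443 -0.0244  0.0808] [ 1.086  1.282 -1.085] q [ 0.687  0.259 -0.78   1.824  0.201  1.138  0.005] F [3.3 3.1 2.6] M [ 0.7  -0.71  0.02] g 0.208
```

View pics/w15.png

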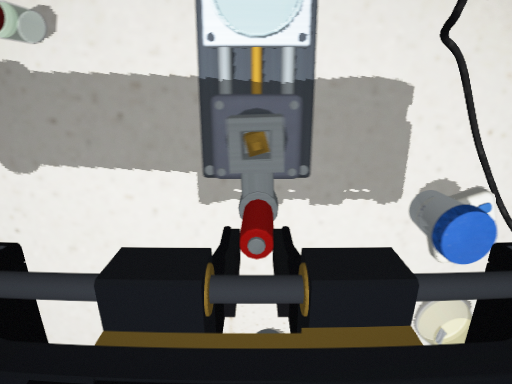

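View pics/s15b.png

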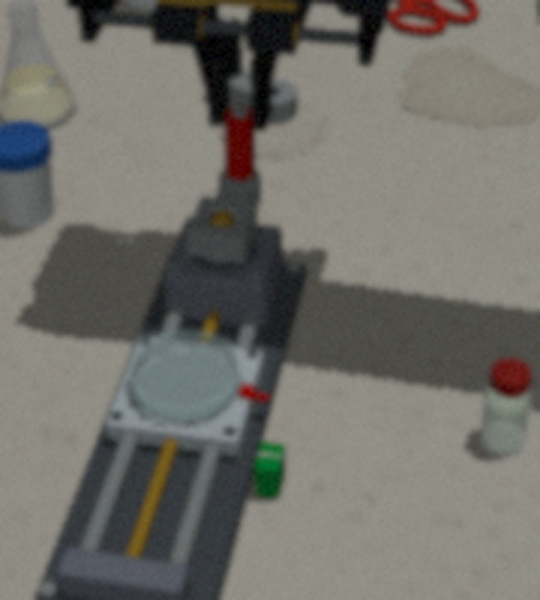

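step_arm:
  increments: [0,-1.17,-0.15,0,0,0,0,-1.08,-0.45,0,0,0,0,-0.93,-0.72,0,0,0,0,-0.72,-0.93,0,0,0,0,-0.45,-1.08,0,0,0,0,-0.15,-1.17,0,0,0,0,0.15,-1.17,0,0,0,0,0.45,-1.08,0,0,0,0,0.72,-0.93,0,0,0,0,0.93,-0.72,0,0,0,0,1.08,-0.45,0,0,0,0,1.17,-0.15,0,0,0]

```text
time: 18.58
position: [0.5283, 0.0677, 0.0802]
tool_rot: [1.084, 1.289, -1.085]
ft_force: [-4.1, 0.5, 4.6]
grip_width: 0.215
```

step_arm:
  increments: [0,1.17,0.15,0,0,0,0,1.08,0.45,0,0,0,0,0.93,0.72,0,0,0,0,0.72,0.93,0,0,0,0,0.45,1.08,0,0,0,0,0.15,1.17,0,0,0,0,-0.15,1.17,0,0,0,0,-0.45,1.08,0,0,0,0,-0.72,0.93,0,0,0,0,-0.93,0.72,0,0,0,0,-1.08,0.45,0,0,0,0,-1.17,0.15,0,0,0]

```text
time: 20.08
position: [0.5442, -0.0243, 0.0808]
tool_rot: [1.086, 1.282, -1.085]
ft_force: [3.2, 2.1, 2.6]
grip_width: 0.213
```

step_arm:
  increments: [0,-1.17,-0.15,0,0,0,0,-1.08,-0.45,0,0,0,0,-0.93,-0.72,0,0,0,0,-0.72,-0.93,0,0,0,0,-0.45,-1.08,0,0,0,0,-0.15,-1.17,0,0,0,0,0.15,-1.17,0,0,0,0,0.45,-1.08,0,0,0,0,0.72,-0.93,0,0,0,0,0.93,-0.72,0,0,0,0,1.08,-0.45,0,0,0,0,1.17,-0.15,0,0,0]

```text
time: 21.58
position: [0.5275, 0.0675, 0.0803]
tool_rot: [1.083, 1.289, -1.087]
ft_force: [-3.3, -0.4, 6.0]
grip_width: 0.214
```

Run:
```python
from h import *
s=st()
im,c=look('wrist','w16.png')
for k in ['pointer','index_mark']:
    for r in ctrl.spot_point('wrist',k)[:1]: print(k,r['score'],w(c,r['xyz']),proj(c,w(c,r['xyz'])))
im,c=look('side','s16.png')
i=cv2.imread('pics/s16.png'); cv2.imwrite('pics/s16b.png',cv2.resize(i[150:350,150:330],None,fx=3,fy=3,interpolation=2))
```

```text
21.57 [0.5275 0.0675 0.0803] [ 1.083  1.289 -1.087] q [ 0.6    0.254 -0.869  1.847  0.21   1.142 -0.173] F [-3.3 -0.4  6. ] M [-0.15  0.86 -0.05] g 0.214
pointer 0.82 [0.47259279 0.15198769 0.02710538] [202.03532456  75.72722919]
index_mark 0.62 [0.46767729 0.16000462 0.02917097] [196.37369307  63.35876759]
```

View pics/w16.png

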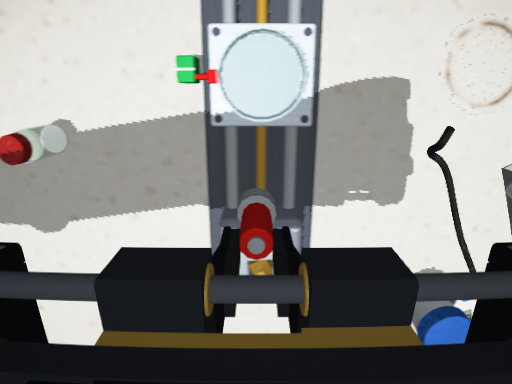

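View pics/s16b.png

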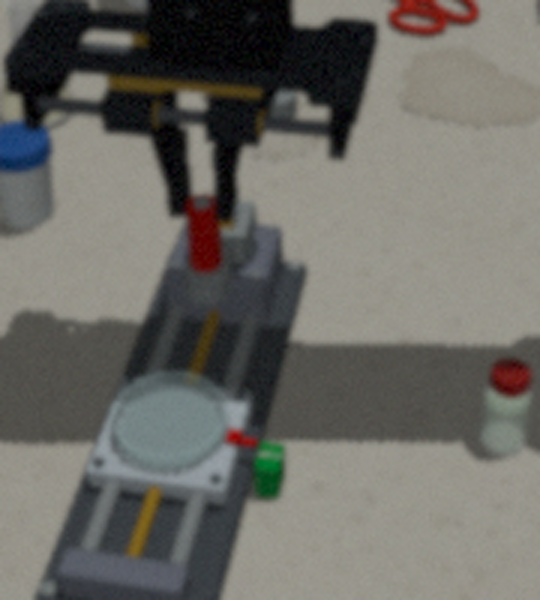

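step_arm:
  increments: [0,0.59,0.04,0,0,0,0,0.58,0.11,0,0,0,0,0.56,0.19,0,0,0,0,0.53,0.26,0,0,0,0,0.49,0.33,0,0,0,0,0.44,0.39,0,0,0,0,0.39,0.44,0,0,0,0,0.33,0.49,0,0,0,0,0,0,0,0,0]

```text
time: 22.9
position: [0.5713, 0.0526, 0.0809]
tool_rot: [1.086, 1.288, -1.084]
ft_force: [-0.8, 2.3, 7.7]
grip_width: 0.21
```

Run:
```python
from h import *
s=st()
im,c=look('wrist','w17.png')
cv2.imwrite('pics/w17b.png',cv2.resize(cv2.imread('pics/w17.png')[40:280,120:360],None,fx=2.5,fy=2.5,interpolation=2))
for k in ['pointer','index_mark']:
    for r in ctrl.spot_point('wrist',k)[:1]: print(k,r['score'],w(c,r['xyz']),proj(c,w(c,r['xyz'])))
```

```text
22.9 [0.5713 0.0526 0.0809] [ 1.086  1.288 -1.084] q [ 0.569  0.347 -0.836  1.75   0.274  1.168 -0.177] F [-0.8  2.3  7.7] M [ 0.25  0.36 -0.  ] g 0.21
pointer 0.91 [0.47290854 0.15362111 0.02806084] [146.39442551  43.21889438]
index_mark 0.91 [0.47076323 0.15430345 0.02867895] [143.33937292  41.68309745]
```

View pics/w17b.png

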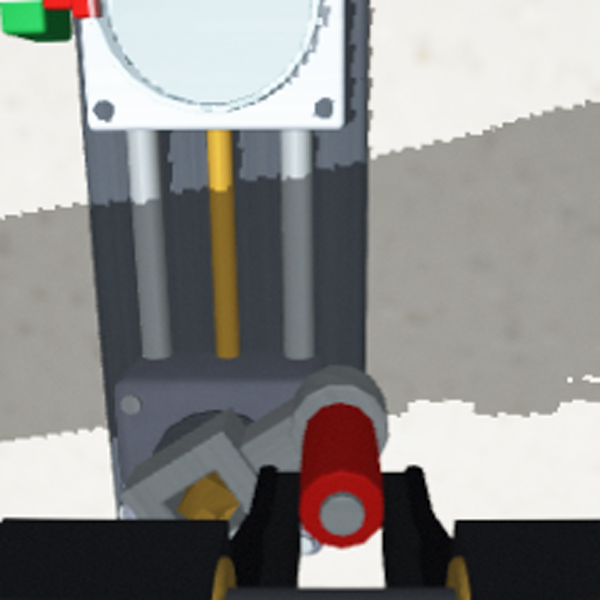

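step_arm:
  increments: [0,0,0,0,0,0,0,0,0,0,0,0,0,0,0,0,0,0,0,0,0,0,0,0]
  fingers: 45

```text
time: 23.55
position: [0.5714, 0.0494, 0.0804]
tool_rot: [1.085, 1.284, -1.086]
ft_force: [1.0, -0.6, 0.4]
grip_width: 0.436
```

step_arm:
  increments: [-0.5,0,0,0,0,0,-1,0,0,0,0,0,-2,0,0,0,0,0,-2,0,0,0,0,0,-2,0,0,0,0,0,-2,0,0,0,0,0,-1,0,2,0,0,0,0,0,3,0,0,0,0,0,3,0,0,0,0,0,2,0,0,0,0,0,0,0,0,0]

```text
time: 24.92
position: [0.5885, -0.051, 0.1858]
tool_rot: [1.088, 1.282, -1.088]
ft_force: [0.4, 0.4, 0.1]
grip_width: 0.451
```

Run:
```python
from h import *
s=st()
im,c=look('wrist','w18.png')
for k in ['pointer','index_mark','crank_grip']:
    for r in ctrl.spot_point('wrist',k)[:1]: print(k,r['score'],w(c,r['xyz']),proj(c,w(c,r['xyz'])))
im,c=look('side','s18.png')
for k in ['pointer','index_mark','crank_grip']:
    for r in ctrl.spot_point('side',k)[:1]: print(k,r['score'],w(c,r['xyz']),proj(c,w(c,r['xyz'])))
i=cv2.imread('pics/s18.png'); cv2.imwrite('pics/s18b.png',cv2.resize(i[180:330,170:320],None,fx=4,fy=4,interpolation=2))
i=cv2.imread('pics/w18.png'); cv2.imwrite('pics/w18b.png',i)
```

```text
24.93 [ 0.5885 -0.051   0.1858] [ 1.088  1.282 -1.088] q [ 0.717  0.286 -0.81   1.583  0.21   1.363  0.048] F [0.4 0.4 0.1] M [-0.03 -0.14  0.02] g 0.451
pointer 0.67 [0.53962918 0.02148204 0.074784  ] [216.12743764  92.40269322]
crank_grip 0.77 [0.57277448 0.05316076 0.09572053] [256.74845747  61.31924444]
pointer 0.84 [0.46938574 0.15235358 0.02760676] [233.18033253 296.993794  ]
index_mark 0.71 [0.45980706 0.15428322 0.02773113] [238.11981469 299.2031007 ]
crank_grip 0.94 [0.57038192 0.05618981 0.09982027] [199.21024142 217.45474533]
```

View pics/w18b.png

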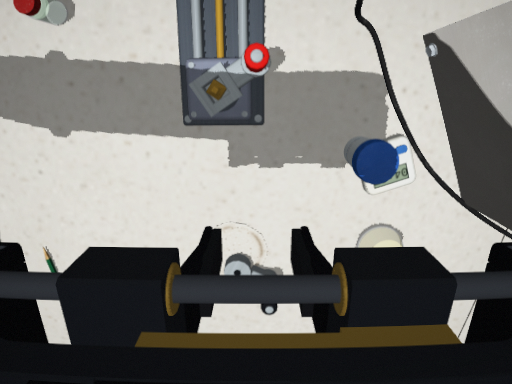

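View pics/s18b.png

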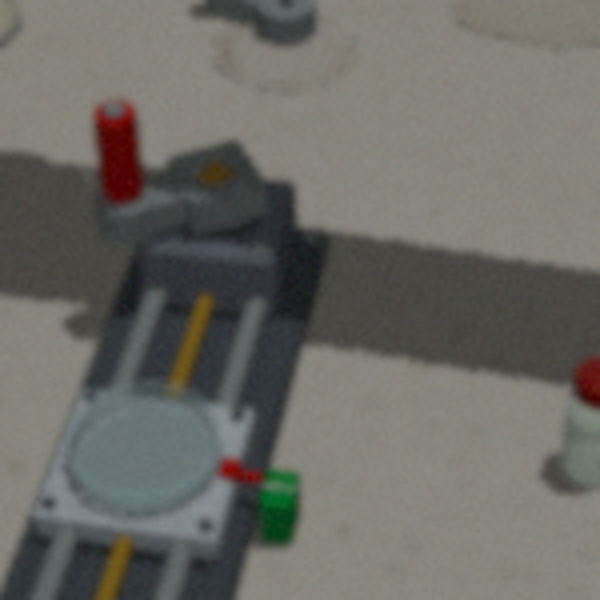

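step_arm:
  increments: [0,-1,-2,0,0,0,0,-2,-3,0,0,0,0,-2,-3,0,0,0,0,-1,-3,0,0,0,0,0,-2,0,0,0,0,0,0,0,0,0]

```text
time: 26.08
position: [0.507, 0.0718, 0.1861]
tool_rot: [1.082, 1.284, -1.082]
ft_force: [0.0, 0.0, 0.5]
grip_width: 0.451
```

Run:
```python
from h import *
s=st()
im,c=look('wrist','w19.png')
for k in ['pointer','index_mark']:
    for r in ctrl.spot_point('wrist',k)[:1]: print(k,r['score'],w(c,r['xyz']),proj(c,w(c,r['xyz'])))
i=cv2.imread('pics/w19.png'); cv2.imwrite('pics/w19b.png',cv2.resize(i[40:200,130:350],None,fx=3.5,fy=3.5,interpolation=2))
```

```text
26.07 [0.507  0.0718 0.1861] [ 1.082  1.284 -1.082] q [ 0.682  0.085 -0.91   1.764  0.07   1.325 -0.072] F [0.  0.  0.5] M [-0.04 -0.1   0.01] g 0.451
pointer 0.87 [0.46923958 0.15475263 0.02744232] [233.51455068  83.27187265]
index_mark 0.67 [0.57093657 0.05275862 0.09930129] [317.03178239 210.86484028]
```

View pics/w19b.png

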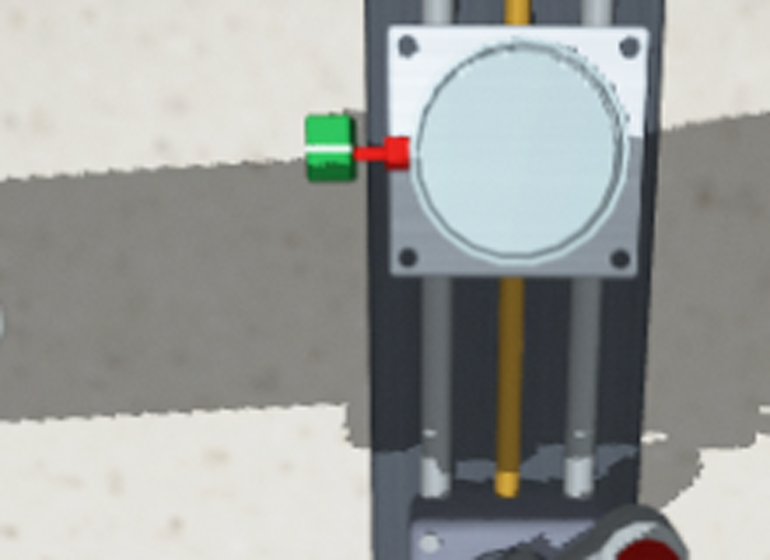

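Run:
```python
from h import *
print(ctrl.close_job())
```

```text
the job is handed in; nothing more can be done
None
```

The red-handled crank is on the shaft, and the pointer stands beside the green index block, about 1 mm short of the white line in the last wrist picture. I wound it clockwise about 2.4 turns, let go, raised the gripper clear and handed the job in at about 26 s.

- **Crank home:** two pushes with up to about 21 N both stopped solidly at a tool height of 0.080 m, where I had worked out home would be. After I let go, the networks put the handle middle 21 mm (wrist) and 25 mm (side) above the shaft tip; home is 21 mm.
- **Pointer at the index:** the side picture agrees, with the pointer about 1–3 mm short of the line. That is well inside the 10 mm allowed.
- **Forces and contact:** the wrist force never read above about 25 N, and was near zero once I let go.
- **Disagreements:** in the last pictures the networks twice put a point in the wrong place, marking the shaft as the pointer and the crank handle as the index mark. I ignored these in favour of the picture itself. The cameras also differed by up to about 7 mm on the hub position. The socket first touched the shaft slightly off-centre, so I moved it about 2 mm during the fit.

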